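# Seat the stirring paddle on the wet grinder's drive

## Task

Fit the grey stirring paddle onto the upright drive spigot in the middle of the wet grinder's steel drum: slip its sleeve over the spigot, feel for the angle at which its notches find the drive ribs, and push it fully home, upright, then let go. Do not force it while it stands on the ribs, and leave the other things on the worktop where they are.

Things in the scene. Friction and masses are not known exactly. Their poses are not given: they have to be found in the camera images.
- paddle: Grey plastic stirring paddle standing upright, loose, 140 mm tall, 0.24 to 0.39 kg. Origin: centre of its sleeve's underside, z up. Two flat vanes reach out along +x and -x to 73 mm from the axis, from 24 to 71 mm up. On top a grip bar, 64 mm long along x, 18 mm thick along y, from 105 to 140 mm up.
- paddle_grip (a point): Point on the paddle's axis in the grip bar, 126 mm above the underside; axes as the paddle's. Pinch the bar here from above, fingers closing along y.
- paddle_mouth (a point): Centre of the open lower end of the paddle's sleeve (same point as the paddle's origin). The sleeve is a tube 46 mm outside with a 33 mm bore, 90 mm deep, closed at 105 mm. Its lower rim has four notches, 11.5 mm wide and 14 mm high, at +x, +y, -x and -y.
- grinder: Table-top wet grinder, fixed: round white housing 250 mm across, 66 mm high, with an open steel drum on it (220 mm across, rim 118 mm above the worktop, inside radius 95 mm at its floor). Origin: centre of its underside; a switch box sticks out to 150 mm on its -x side. The drive spigot stands in the drum's centre.
- spigot_tip (a point): Top of the vertical steel spigot, 146 mm above the worktop. The spigot is 30 mm in diameter and 70 mm tall above its seat; its top 12 mm taper to 14 mm. Two sprung shoes in its flanks, 42 mm above the seat, rub in the sleeve with about 3 to 10 N of drag, so the paddle does not fall home by itself.
- drive_seat (a point): Centre of the flat seat at the spigot's foot, 76 mm above the worktop, z up. Home: paddle's underside on it. Two ribs here, one each side, 8 mm wide, 12 mm high, reaching 24 mm from the axis, must enter notches. Their direction is random and not reported: turn the paddle up to a quarter turn; play 0.08 rad either way. Geared shaft: turns only above about 0.35 N m.
- masher: Wooden masher standing on its 72 mm head, 178 mm tall, loose; origin at the centre of its underside.
- tin: Plain aluminium tin, 72 mm across, 110 mm tall, loose; origin at the centre of its underside.
- jar: Tall glass pickle jar with a wire-clipped flip-top lid, 100 mm across, 190 mm tall, loose; origin at the centre of its underside.
- strainer: Round steel strainer, 140 mm across and 57 mm high, with a straight handle to 195 mm from its centre along +y, loose; origin at the centre of its underside.
- bowl: Maroon ceramic bowl, 136 mm across, 60 mm high, loose; origin at the centre of its underside.
- spoon: Steel spoon 190 mm long lying flat, loose; its origin lies under its middle.
Not all that is in view belongs to the job. Leave any green or turquoise look-alike of the paddle alone.

How it is judged (in metres and radians):
At the end, for the whole second after the job is handed in: The paddle is on the spigot with its underside within 4 mm of the seat's height and within 4 mm of the spigot's axis, upright within 0.06 rad, at rest and released (z of paddle in the frame of drive_seat between -0.004 and 0.004 m and horizontal distance between paddle and drive_seat below 0.004 m and angle between paddle's own z axis and vertical below 0.06 rad and linear speed of paddle below 0.02 m/s and contact force between paddle and the fingers below 0.1 N); the robot touches nothing.
It fails at once if the paddle is forced against the grinder with more than 80 N (contact force between paddle and grinder above 80 N).
It fails at once if one of the other loose things on the worktop is moved more than 40 mm (distance of any of masher, tin, jar, strainer, bowl, spoon from where it was at the start of the episode above 0.04 m).
It also fails if it takes over 64 s, if anything falls off the work surface, if the arm or the gripper's body presses on something with over 40 N, if the wrist force passes 120 N, or if a joint passes its speed limit or range.

## Robot

A 6-joint arm with a two-finger parallel gripper is mounted at the origin on the work surface. World frame = base frame: x ahead of the robot, y to its left, z up, the work surface at z = 0. Lengths are in mm, angles in degrees, forces in N, time in s.
With the tool pointing down it reaches from about 350 to 925 mm from the base axis. Payload 6.4 kg.
Tool frame: the origin (TCP) lies at the very end of the fingers, on their centre line; the grasp point (between the pads) lies 19 mm behind it; z points along the fingers, y is the line along which they close (so a half turn about z gives the same grasp; the last joint's range is limited). The gripper opens to 94 mm and grips with 3 to 60 N. Pads are 16 mm wide; open, the fingers measure 119 mm over their backs; the gripper's body (75 mm by 177 mm) begins 78 mm behind the grasp point.
Start: joints at [-76.438, 14.043, 89.255, -0, 76.702, -9.975], TCP at [259.579, -595.93, 205.455] pointing down, gripper open.
Joint ranges: [-179.41, 179.41], [-58.25, 129.5], [7.25, 145.43], [-54.29, 234.29], [11.92, 165.04], [-157.13, 157.13]. Speed limits (degrees/s): [147.25, 147.25, 180, 180, 180, 180].

## Interface

Orientations are given as a 3x3 rotation matrix whose columns are the frame's x, y, z axes.
In Python, from plant import robot gives the robot as it stands.
- The arm moves only by the tool play_rows, never from a script. Its argument "commands" is a list that holds one entry, the list of rows, each a list of 5 numbers: the shift along the tool's x, y, z in units of 25 mm (1.0 is 25 mm), then the turn about the tool's z in degrees, then the opening, from 0 (shut) to 1 (fully open). In form: [[[dx, dy, dz, yaw, claw], ...]]. A call has 1 to 10 rows; each row is the pose to reach, as a shift and turn from the pose commanded when the call began, along the tool's axes at that moment; what a row does not reach only later rows make up. A row lasts 1/12 s, in which the tool goes at most 41.7 mm and 7.16 degrees, less where a joint would pass 70% of its speed; a pose out of reach is approached as far as the arm can. A call with a gripper value outside its range is refused whole. The fingers move at their own pace and stop on an object; "force" is the grip in N (left out, the last holds). Time passes only in rows, so rows that repeat a pose let the fingers close. It gives the time, the measured TCP pose, the force, the opening and the grip force at its end, in the units of the state.
- robot.observe(): the state, without advancing time (a new reading comes with each control period).
- robot.camera(name): name is "scene" or "top" or "wrist"; returns a dict with "image" (400x640x3 uint8, red, green, blue), "intrinsics" (3x3 intrinsics, pixels), "position" and "attitude" of the camera in the world; the wrist camera has in their place "mount" (4x4, takes a point from camera to tool coordinates, whose origin is the TCP and whose axes are the flange's). Camera axes: x right, y down, z forward; pixel columns grow to the right and rows downward; lengths in mm; the calibration is good to about 2 mm. A picture is of the moment at which its call begins: read the wrist's pose just before it. There is no depth.
- robot.job_done(): hands the job in; it is judged then, once.
Trained networks look in a picture, given as the dict that the camera call returned (one of the last four; its "shot" number tells which), for a name from the list of things; names that differ only in an ending like _2 or _b are one class to them, and where a whole thing is asked for, a point or a joint stands for the part that bears it (a point fixed in the world has none). Each returns a list of dicts, best first, with "score" (0 to 1); they miss things now and then, are a little off and sometimes report something else, mostly with a low value. They report only what shows in the picture. A call takes as long as a camera call. They do not tell look-alikes from the thing itself.
- robot.search_frame(picture, name): "uv" ([column, row] in pixels, amid what is visible of it).
The state is a dict: "clock": time; "joint_positions": joint angles; "qvel": joint speeds; "tau": joint torques, N m; "tool_pos": TCP position; "eef_rot": TCP orientation; "wrist_force": force on the tool from outside, world axes, zero at the start; "wrist_torque": the same for the moment, N m; "gripper_width": finger opening in mm; "finger_force": force on a finger pad.
Only numpy, scipy, OpenCV 4.12 (cv2) and the standard library are available. Lean on these libraries where they do the work, as an engineer would, in place of code of your own. Each camera call takes 0.05 s, during which the arm holds its last target. There are 200 camera calls.

## Working session

There is one attempt and no reset: what is moved stays moved. The work goes in short steps, Python scripts to look and compute and a tool call to move; the robot and the scene stay as the last step left them, time stands still between calls to the robot, and variables do not carry over. Pictures are saved under pics/ and viewed, at most 10 in all, crops included, and the job is handed in when it is done.

Besides the shell and the picture viewer there is one more tool, called after "Emit:" as name(argument=value, ...), one argument or row to a line, values as JSON. play_rows: Moves the arm, as the interface text tells. Its arguments: {"type":"object","properties":{"commands":{"type":"array"},"force":{"type":"number"}},"required":["commands"]}

```bash
mkdir -p pics; cat > h.py <<'E'
import numpy as np, cv2
from plant import robot
def cam(name):
    s=robot.observe(); p=robot.camera(name)
    K=np.array(p["intrinsics"])
    if name=="wrist":
        M=np.array(p["mount"]); R0=np.array(s["eef_rot"]); t0=np.array(s["tool_pos"])
        R=R0@M[:3,:3]; t=R0@M[:3,3]+t0
    else:
        R=np.array(p["attitude"]); t=np.array(p["position"])
    return p,K,R,t
def ray(K,R,uv): 
    d=R@np.linalg.solve(K,[uv[0],uv[1],1.]); return d/np.linalg.norm(d)
def onz(K,R,t,uv,z):
    d=ray(K,R,uv); return t+d*(z-t[2])/d[2]
def proj(K,R,t,X):
    c=R.T@(np.array(X)-t); q=K@c; return q[:2]/q[2]
def tri(rs):
    A=sum(np.eye(3)-np.outer(d,d) for t,d in rs); b=sum((np.eye(3)-np.outer(d,d))@t for t,d in rs)
    return np.linalg.solve(A,b)
def save(p,f): cv2.imwrite("pics/"+f,cv2.cvtColor(p["image"],cv2.COLOR_RGB2BGR))
E
python3 - <<'E'
from h import *
np.set_printoptions(precision=1,suppress=True)
s=robot.observe();print(s["clock"],s["tool_pos"],s["eef_rot"],s["gripper_width"])
for n in ["scene","top"]:
    p,K,R,t=cam(n);save(p,n+"0.png");print(n,t,K[0,0],R)
    for o in ["paddle","paddle_grip","spigot_tip","grinder","masher","tin","jar","strainer","bowl","spoon"]:
        try: print(o,[(np.round(d["uv"],0).tolist(),round(d["score"],2)) for d in robot.search_frame(p,o)][:4])
        except Exception as e: print(o,e)
p,K,R,t=cam("wrist");print(p["mount"])
E
```

```text
0.0 [ 259.4 -595.4  204.4] [[ 0.9  0.4 -0. ]
 [ 0.4 -0.9  0. ]
 [ 0.  -0.  -1. ]] 93.9428960617327
scene [1355.5  281.7  897.2] 458.9915661138334 [[-0.3  0.6 -0.7]
 [ 0.9  0.2 -0.2]
 [ 0.  -0.8 -0.7]]
paddle [([349.0, 178.0], 0.98), ([432.0, 256.0], 0.79), ([441.0, 167.0], 0.63)]
paddle_grip [([349.0, 180.0], 0.89), ([439.0, 164.0], 0.75), ([431.0, 254.0], 0.57)]
spigot_tip [([244.0, 216.0], 0.85), ([432.0, 257.0], 0.69), ([245.0, 292.0], 0.46)]
grinder [([242.0, 218.0], 0.78)]
masher [([369.0, 264.0], 0.64), ([246.0, 215.0], 0.6)]
tin [([387.0, 217.0], 0.8)]
jar [([461.0, 194.0], 0.77)]
strainer []
bowl [([148.0, 212.0], 0.79)]
spoon [([388.0, 329.0], 0.59)]
top [ 212.4  -18.7 1726.4] 501.29135503070216 [[ 0.  -1.   0.2]
 [-1.  -0.   0. ]
 [-0.  -0.2 -1. ]]
paddle [([222.0, 176.0], 0.77), ([298.0, 240.0], 0.76), ([228.0, 289.0], 0.67)]
paddle_grip [([222.0, 177.0], 0.88), ([228.0, 290.0], 0.83), ([298.0, 238.0], 0.76)]
spigot_tip [([368.0, 177.0], 0.69)]
grinder [([364.0, 177.0], 0.89)]
masher [([262.0, 154.0], 0.74)]
tin [([260.0, 198.0], 0.57)]
jar [([201.0, 236.0], 0.69)]
strainer [([336.0, 113.0], 0.93)]
bowl [([440.0, 151.0], 0.96), ([222.0, 175.0], 0.68), ([257.0, 198.0], 0.47)]
spoon [([254.0, 122.0], 0.61)]
[[   0.    -1.    -0.3   72.9]
 [   1.     0.     0.     0.1]
 [  -0.    -0.3    1.  -179.4]
 [   0.     0.     0.     1. ]]
```

View pics/scene0.png

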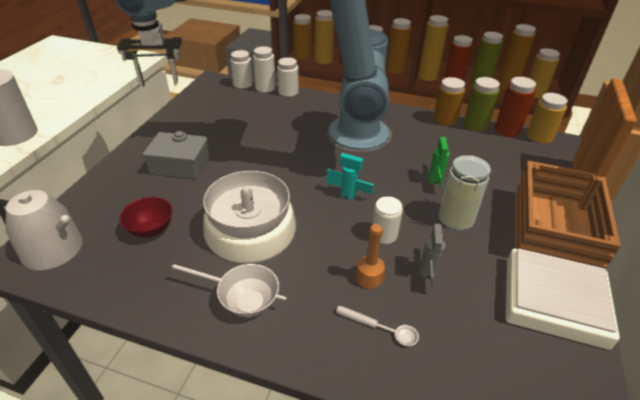

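View pics/top0.png

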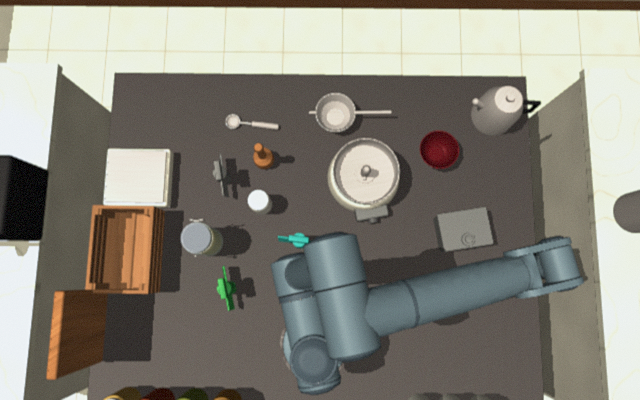

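The scene view shows the grey paddle at (432,256), with its grip at about (437,237). In the top view it is at (220,175). The turquoise and green ones are look-alikes. The spigot tip is at about (246,192) in scene and (366,171) in top. The jar, tin and masher stand near the paddle.

```bash
python3 - <<'E'
from h import *
np.set_printoptions(precision=1,suppress=True)
ps,K1,R1,t1=cam("scene"); pt,K2,R2,t2=cam("top")
for n,a,b in [("paddle",(432,256),(222,176)),("griptop",(438,232),(218,166)),("spig",(246,191),(366,171)),("jar",(461,194),(201,236)),("tin",(387,217),(260,198)),("masher",(369,264),(262,154)),("strainer",(248,292),(336,113)),("bowl",(148,215),(440,151)),("spoon",(378,325),(254,122))]:
    X=tri([(t1,ray(K1,R1,a)),(t2,ray(K2,R2,b))]); print(n,X,proj(K1,R1,t1,X)-a,proj(K2,R2,t2,X)-b)
a=cv2.cvtColor(ps["image"],cv2.COLOR_RGB2BGR)[190:310,340:500]; b=cv2.cvtColor(pt["image"],cv2.COLOR_RGB2BGR)[130:250,170:330]
cv2.imwrite("pics/crop.png",np.hstack([cv2.resize(a,None,fx=2.5,fy=2.5,interpolation=2),cv2.resize(b,None,fx=2.5,fy=2.5,interpolation=2)]))
E
```

```text
paddle [552.5 324.3  52.9] [-0.1 -0. ] [-0.1  0. ]
griptop [565.8 320.9 148.1] [-0.9 -0. ] [-0.6  0. ]
spig [ 559.8 -161.   129.6] [0.4 0. ] [ 0.3 -0.1]
jar [343.7 370.5  95.8] [ 1.7 -0. ] [ 1.4 -0.1]
tin [474.7 191.8  72.4] [-1. -0.] [-0.8  0.1]
masher [630.7 187.4  56.8] [0.8 0. ] [ 0.6 -0.1]
strainer [786.2 -62.   35.2] [-0.7 -0. ] [-0.4  0.2]
bowl [ 649.8 -419.2   44.9] [-1.2 -0.1] [-0.8  0.4]
spoon [757.8 234.    9.4] [-3.  -0.2] [-1.8  0.3]
```

View pics/crop.png

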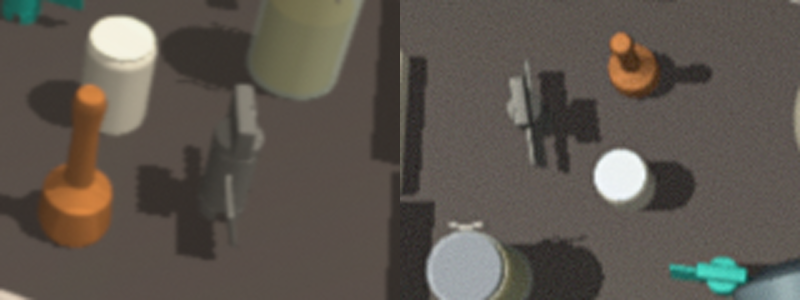

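```bash
python3 - <<'E'
from h import *
np.set_printoptions(precision=3,suppress=True)
pt,K2,R2,t2=cam("top")
for z,a,b in [(140,(215.2,161),(218.8,180)),(55,(221,154),(224.8,194.8))]:
    A=onz(K2,R2,t2,a,z);B=onz(K2,R2,t2,b,z);d=A-B;print((A+B)/2,np.linalg.norm(d),np.degrees(np.arctan2(d[1],d[0])))
s=robot.observe();R=np.array(s["eef_rot"]);print(R,np.degrees(np.arctan2(R[1,0],R[0,0])),s["joint_positions"])
D=np.array([540,322,310])-s["tool_pos"];print(R.T@D/25)
E
```

```text
[552.868 323.246 140.   ] 64.43730072462007 13.118473247806715
[558.151 320.809  55.   ] 143.08582893233245 7.76356098293511
[[ 0.917  0.399  0.   ]
 [ 0.399 -0.917  0.   ]
 [ 0.    -0.    -1.   ]] 23.534867203935864 [-76.439  14.043  89.256   0.001  76.703  -9.974]
[ 24.945 -29.184  -4.181]
```

Emit:
play_rows(
  commands=[
    [[0,0,-4,0,1],[0,0,-4,0,1],[0,0,-4,0,1],[25,-29.2,-4.2,14,1],[25,-29.2,-4.2,14,1],[25,-29.2,-4.2,14,1],[25,-29.2,-4.2,14,1],[25,-29.2,-4.2,14,1],[25,-29.2,-4.2,14,1],[25,-29.2,-4.2,14,1]],
  ],
)

```text
clock: 2.13
tool_pos: [345.1, -315.2, 307.0]
eef_rot: [[0.986, 0.165, 0.0], [0.165, -0.986, -0.0], [0.0, 0.0, -1.0]]
wrist_force: [0.8, 0.2, 0.5]
gripper_width: 93.8
finger_force: 0.0
```

Emit:
play_rows(
  commands=[
    [[11.9,-23.8,0,0,1],[11.9,-23.8,0,0,1],[11.9,-23.8,0,0,1],[11.9,-23.8,0,0,1],[11.9,-23.8,0,0,1],[11.9,-23.8,0,0,1],[11.9,-23.8,0,0,1],[11.9,-23.8,0,0,1],[11.9,-23.8,0,0,1],[11.9,-23.8,0,0,1]],
  ],
)

```text
clock: 2.97
tool_pos: [467.2, 83.6, 307.4]
eef_rot: [[0.986, 0.166, 0.001], [0.166, -0.986, -0.0], [0.001, 0.0, -1.0]]
wrist_force: [1.5, -0.3, 0.6]
gripper_width: 94.0
finger_force: 0.0
```

Emit:
play_rows(
  commands=[
    [[5.5,-9.5,0,0,0.7],[5.5,-9.5,0,0,0.7],[5.5,-9.5,0,0,0.7],[5.5,-9.5,0,0,0.7],[5.5,-9.5,0,0,0.7],[5.5,-9.5,0,0,0.7],[5.5,-9.5,0,0,0.7],[5.5,-9.5,0,0,0.7],[5.5,-9.5,0,0,0.7],[5.5,-9.5,0,0,0.7]],
  ],
)

```text
clock: 3.8
tool_pos: [563.1, 337.8, 306.8]
eef_rot: [[0.986, 0.166, -0.0], [0.166, -0.986, -0.0], [-0.0, 0.0, -1.0]]
wrist_force: [-0.4, -0.5, 0.8]
gripper_width: 66.0
finger_force: 0.0
```

```bash
python3 - <<'E'
from h import *
np.set_printoptions(precision=1,suppress=True)
p,K,R,t=cam("wrist");save(p,"w1.png");print(t)
for o in ["paddle","paddle_grip"]: print(o,[(np.round(d["uv"],0).tolist(),round(d["score"],2)) for d in robot.search_frame(p,o)][:4])
for X in [(556,322,140),(556,322,0)]: print(proj(K,R,t,X))
E
```

```text
[635.1 349.6 486.2]
paddle [([304.0, 392.0], 0.74), ([325.0, 176.0], 0.57)]
paddle_grip [([326.0, 178.0], 0.85), ([304.0, 395.0], 0.55)]
[330.6 193.4]
[326.8 169.9]
```

View pics/w1.png

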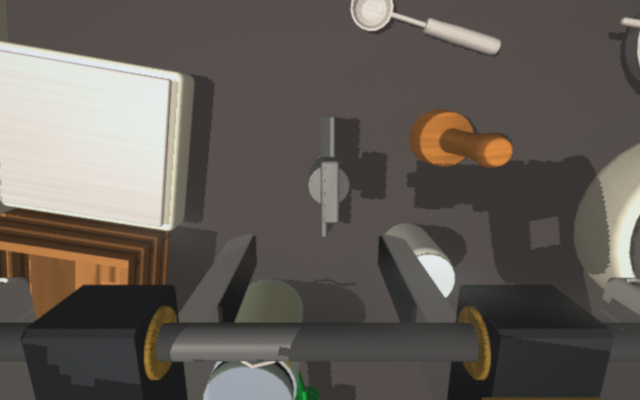

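The wrist view shows the grip bar's top from (330.5,162) to (330.7,221.5), close to my prediction of (330.6,193). The vane tips are at (328,118) and (324,236). The jar (250,380) and tin (430,270) are beside the fingers.

```bash
python3 - <<'E'
from h import *
np.set_printoptions(precision=1,suppress=True)
p,K,R,t=cam("wrist"); g=cv2.cvtColor(p["image"],cv2.COLOR_RGB2GRAY)
for r in (167,175,185,195,205,215): print(r,g[r,312:350:1])
for z,a,b in [(140,(330.5,162),(330.75,221.5)),(71,(328,118),(324,236))]:
    A=onz(K,R,t,a,z);B=onz(K,R,t,b,z);d=A-B;print((A+B)/2,np.linalg.norm(d),np.degrees(np.arctan2(d[1],d[0])))
s=robot.observe();Rt=np.array(s["eef_rot"]);print(s["tool_pos"],np.degrees(np.arctan2(Rt[1,0],Rt[0,0])))
pt,K2,R2,t2=cam("top");print(tri([(t,ray(K,R,(330.6,191.8))),(t2,ray(K2,R2,(217,170.5)))]))
E
```

```text
167 [ 73  72  71  72  71  75  77  82  96 121 140 151 153 152 152 151 150 150
 148 149 147 147 146 142 126 103  73  54  55  52  53  53  55  54  54  55
  56  54]
175 [149 148 146 147 147 147 145 131 113 121 139 149 152 151 150 150 149 148
 147 146 146 145 144 142 126 104  96 100 100 100 100 100  97  88  70  58
  55  55]
185 [145 145 145 145 146 144 145 143 120 119 138 148 150 148 148 148 146 146
 145 145 145 145 146 142 127 103  96 100 101 101 101 102 101 102 102  98
  85  65]
195 [142 144 143 144 143 144 144 141 118 119 136 146 148 148 146 146 144 145
 144 145 146 147 146 143 127 101  97 100 101 101 102 101  99  88  67  55
  55  55]
205 [ 81  82  81  81  81  82  82  82  86 114 135 143 145 145 145 144 144 145
 145 146 146 146 146 142 126  99  76  62  55  55  55  54  55  55  55  55
  55  56]
215 [ 82  81  82  81  81  80  82  81  84 111 131 140 133 137 143 144 145 145
 145 146 146 147 147 143 126  98  70  56  55  55  55  55  55  54  54  54
  55  55]
[557.2 321.6 140. ] 61.133515333845224 10.294772724954433
[556.2 324.5  71. ] 142.48928926544963 7.958008975391889
[563.3 337.3 307.5] 9.454520478521545
[555.2 322.9 133.6]
```

Emit:
play_rows(
  commands=[
    [[-0.34,0.52,1,0,0.6],[-0.34,0.52,2,0,0.6],[-0.34,0.52,3.5,0,0.6],[-0.34,0.52,4.5,0,0.6],[-0.34,0.52,5.5,0,0.6],[-0.34,0.52,6.5,0,0.6],[-0.34,0.52,7.3,0,0.6],[-0.34,0.52,8,0,0.6],[-0.34,0.52,8,0,0.6],[-0.34,0.52,8,0,0.6]],
  ],
)

```text
clock: 4.88
tool_pos: [556.6, 323.5, 106.5]
eef_rot: [[0.986, 0.165, -0.002], [0.165, -0.986, -0.001], [-0.002, 0.0, -1.0]]
wrist_force: [0.2, 0.8, 0.3]
gripper_width: 56.4
finger_force: 0.0
```

Emit:
play_rows(
  commands=[
    [[0,0,0,0,0.3],[0,0,0,0,0],[0,0,0,0,0],[0,0,0,0,0],[0,0,0,0,0],[0,0,0,0,0],[0,0,0,0,0],[0,0,0,0,0],[0,0,0,0,0]],
  ],
  force=40,
)

```text
clock: 5.63
tool_pos: [557.2, 324.1, 107.3]
eef_rot: [[0.986, 0.166, 0.0], [0.166, -0.986, 0.0], [0.0, -0.0, -1.0]]
wrist_force: [-0.8, -0.8, 2.2]
gripper_width: 17.7
finger_force: 40.0
```

Emit:
play_rows(
  commands=[
    [[0,0,-1,0,0],[0,0,-2,0,0],[0,0,-4,0,0],[0,0,-5,0,0],[0,0,-6.2,0,0],[0,0,-7.4,0,0],[0,0,-8,0,0],[0,0,-8,0,0]],
  ],
)

```text
clock: 6.3
tool_pos: [558.5, 324.7, 311.4]
eef_rot: [[0.986, 0.166, 0.007], [0.166, -0.986, 0.003], [0.007, -0.001, -1.0]]
wrist_force: [-0.3, 0.1, -2.2]
gripper_width: 18.1
finger_force: 40.0
```

Emit:
play_rows(
  commands=[
    [[-0.2,1.2,0,0,0],[-0.4,2.6,0,0,0],[-0.7,4.2,0,0,0],[-1,5.8,0,0,0],[-1.25,7.4,0,0,0],[-1.5,9,0,0,0],[-1.75,10.6,0,0,0],[-2,12.2,0,0,0],[-2.3,13.6,0,0,0],[-2.5,14.7,0,0,0]],
  ],
)

```text
clock: 7.13
tool_pos: [554.8, -51.1, 304.0]
eef_rot: [[0.986, 0.164, -0.004], [0.164, -0.986, 0.001], [-0.004, -0.001, -1.0]]
wrist_force: [-0.3, -0.1, -2.8]
gripper_width: 17.6
finger_force: 40.0
```

Emit:
play_rows(
  commands=[
    [[0,0.4,0,0,0],[0,0.6,0,0,0],[0,0.6,0,0,0],[0,0.6,0,0,0],[0,0.6,0,0,0]],
  ],
)

```text
clock: 7.55
tool_pos: [558.7, -62.0, 306.4]
eef_rot: [[0.986, 0.168, -0.001], [0.168, -0.986, 0.001], [-0.001, -0.001, -1.0]]
wrist_force: [0.0, -0.5, -3.0]
gripper_width: 17.6
finger_force: 40.0
```

```bash
python3 - <<'E'
from h import *
np.set_printoptions(precision=1,suppress=True)
p,K,R,t=cam("wrist");save(p,"w2.png");print(t,robot.observe()["tool_pos"])
for o in ["spigot_tip","grinder"]: print(o,[(np.round(d["uv"],0).tolist(),round(d["score"],2)) for d in robot.search_frame(p,o)][:4])
print(proj(K,R,t,(560,-161,146)))
E
```

```text
[630.8 -50.2 485.8] [558.8 -62.  306.7]
spigot_tip [([416.0, 170.0], 0.66)]
grinder [([418.0, 170.0], 0.94)]
[415.6 200.6]
```

View pics/w2.png

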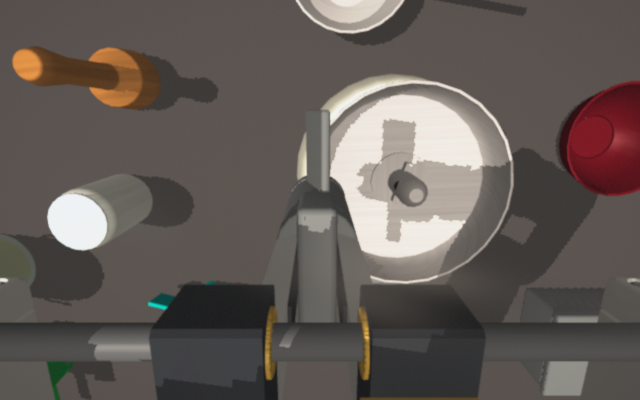

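The wrist view shows the spigot tip at about (416,194) and its foot near (400,180), with hints of the ribs there. The held paddle hangs upright at (318,170).

```bash
python3 - <<'E'
from h import *
w=cv2.imread("pics/w2.png")[150:220,360:450]
p,K,R,t=cam("top");a=cv2.cvtColor(p["image"],cv2.COLOR_RGB2BGR)[140:210,330:410]
p,K,R,t=cam("scene");b=cv2.cvtColor(p["image"],cv2.COLOR_RGB2BGR)[165:235,205:285]
f=lambda i,c:cv2.resize(i,None,fx=c,fy=c,interpolation=cv2.INTER_CUBIC)
cv2.imwrite("pics/c2.png",np.hstack([f(w,3.2),f(a,3.2),f(b,3.2)]))
E
```

```text
(no output)
```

View pics/c2.png

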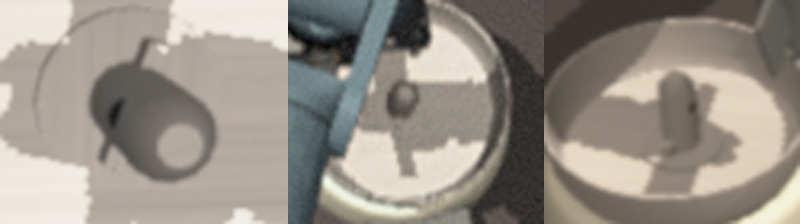

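```bash
python3 - <<'E'
from h import *
np.set_printoptions(precision=1,suppress=True)
p,K,R,t=cam("wrist");s=robot.observe();Rt=np.array(s["eef_rot"])
p1,K1,R1,t1=cam("scene");p2,K2,R2,t2=cam("top")
u=(416.2,195.3)
print(onz(K,R,t,u,146),tri([(t,ray(K,R,u)),(t1,ray(K1,R1,(246,190))),(t2,ray(K2,R2,(367.3,169.2)))]))
for z in(76,86):
    A=onz(K,R,t,(406.2,162.5),z);B=onz(K,R,t,(392.2,200),z);d=A-B;print((A+B)/2,np.linalg.norm(d),np.degrees(np.arctan2(d[1],d[0])))
print(s["tool_pos"],np.degrees(np.arctan2(Rt[1,0],Rt[0,0])))
# paddle-held check: grip bar & vane
E
```

```text
[ 565.4 -161.4  146. ] [ 563.4 -162.7  136.3]
[ 564.8 -160.4   76. ] 46.96967214841296 -7.453425254105793
[ 566.4 -157.7   86. ] 45.8253624287314 -7.453425254105839
[558.8 -62.9 307.1] 9.587822449176828
```

```bash
python3 - <<'E'
from h import *
np.set_printoptions(precision=1,suppress=True)
p,K,R,t=cam("wrist");M=np.array(p["mount"])
for X in [(73,0,36),(73,0,83),(71,0,36),(75,0,36),(32,0,-33),(32,0,2),(32,9,-33),(32,-9,-33)]: print(X,proj(K,M[:3,:3],M[:3,3],X))
g=cv2.cvtColor(p["image"],cv2.COLOR_RGB2GRAY)
print(g[100:122,318],g[190:240:2,318]);print(g[150,300:340])
E
```

```text
(73, 0, 36) [316.1 108. ]
(73, 0, 83) [316.2 108. ]
(71, 0, 36) [316.1 111.5]
(75, 0, 36) [316.1 104.4]
(32, 0, -33) [315.8 207.2]
(32, 0, 2) [316.  189.2]
(32, 9, -33) [336.9 207.2]
(32, -9, -33) [294.8 207.2]
[88 88 87 87 88 87 87 87 90 88 88 93 96 97 97 97 98 97 97 97 97 97] [ 72  60  60  61  62  63  64  64  66  83 116 134 148 159 160 159 159 160
 159 159 159 134 105 105 105]
[169 173 178 184 193 188 146 102  95  95  96  97  96  97  96  97  98  97
  98  98 103 123 143 152 155 152 145 135 117 109 138 157 160 163 191 221
 228 229 229 229]
```

Emit:
play_rows(
  commands=[
    [[-0.1,0.8,0,3,0],[-0.15,1.6,0,6,0],[-0.2,2.4,0,10,0],[-0.3,3.1,0,14,0],[-0.36,3.6,0,17,0],[-0.36,3.93,0,17,0],[-0.36,3.93,0,17,0],[-0.36,3.93,0,17,0],[-0.36,3.93,0,17,0]],
  ],
)

```text
clock: 8.75
tool_pos: [566.2, -161.1, 306.9]
eef_rot: [[0.992, -0.129, -0.0], [-0.129, -0.992, 0.0], [-0.0, -0.0, -1.0]]
wrist_force: [0.0, 0.8, -2.5]
gripper_width: 18.0
finger_force: 40.0
```

```bash
python3 - <<'E'
from h import *
np.set_printoptions(precision=3,suppress=True)
s=robot.observe();print(s["clock"],s["tool_pos"],s["eef_rot"],s["wrist_force"],s["wrist_torque"])
R=np.array(s["eef_rot"]);print(R.T@(np.array([566.3,-161.2,265])-s["tool_pos"])/25,np.degrees(np.arctan2(R[1,0],R[0,0])))
E
```

```text
8.75 [ 566.204 -161.134  306.943] [[ 0.992 -0.129 -0.   ]
 [-0.129 -0.992  0.   ]
 [-0.    -0.    -1.   ]] [ 0.001  0.815 -2.461] [ 0.068 -0.039 -0.029]
[0.004 0.003 1.678] -7.383981901897149
```

Emit:
play_rows(
  commands=[
    [[0,0,0.8,0,0],[0,0,1.4,0,0],[0,0,1.8,0,0],[0,0,2.1,0,0],[0,0,2.3,0,0],[0,0,2.5,0,0],[0,0,2.7,0,0],[0,0,2.7,0,0]],
  ],
)

```text
clock: 9.42
tool_pos: [566.0, -161.2, 238.8]
eef_rot: [[0.992, -0.13, -0.001], [-0.13, -0.992, 0.002], [-0.001, -0.002, -1.0]]
wrist_force: [0.7, 2.2, -3.6]
gripper_width: 17.9
finger_force: 40.0
```

Emit:
play_rows(
  commands=[
    [[0,0,0.2,0,0],[0,0,0.4,0,0],[0,0,0.6,0,0],[0,0,0.8,0,0],[0,0,0.8,0,0],[0,0,0.8,0,0]],
  ],
)

```text
clock: 9.92
tool_pos: [565.9, -161.2, 218.1]
eef_rot: [[0.992, -0.13, -0.001], [-0.13, -0.992, 0.002], [-0.001, -0.002, -1.0]]
wrist_force: [0.3, 4.6, -5.4]
gripper_width: 17.7
finger_force: 40.0
```

Emit:
play_rows(
  commands=[
    [[0,0,0.15,0,0],[0,0,0.3,0,0],[0,0,0.4,0,0],[0,0,0.5,0,0],[0,0,0.5,0,0]],
  ],
)

```text
clock: 10.33
tool_pos: [566.3, -161.1, 206.8]
eef_rot: [[0.992, -0.13, 0.0], [-0.13, -0.992, 0.002], [-0.0, -0.002, -1.0]]
wrist_force: [0.4, 5.2, -3.5]
gripper_width: 17.7
finger_force: 40.0
```

Emit:
play_rows(
  commands=[
    [[0,-0.03,0.1,0,0],[0,-0.04,0.2,0,0],[0,-0.04,0.3,0,0],[0,-0.04,0.38,0,0],[0,-0.04,0.38,0,0]],
  ],
)

```text
clock: 10.75
tool_pos: [566.3, -160.8, 196.8]
eef_rot: [[0.992, -0.13, -0.0], [-0.13, -0.992, 0.0], [-0.0, -0.0, -1.0]]
wrist_force: [1.2, 4.5, -3.6]
gripper_width: 17.8
finger_force: 40.0
```

Emit:
play_rows(
  commands=[
    [[0,0,0.08,0,0],[0,0,0.16,0,0],[0,0,0.22,0,0],[0,0,0.22,0,0]],
  ],
)

```text
clock: 11.08
tool_pos: [566.5, -160.5, 191.8]
eef_rot: [[0.992, -0.13, 0.001], [-0.13, -0.992, 0.001], [0.0, -0.001, -1.0]]
wrist_force: [0.2, 6.1, -1.2]
gripper_width: 17.4
finger_force: 40.0
```

Emit:
play_rows(
  commands=[
    [[0,-0.02,0.08,0,0],[0,-0.02,0.16,0,0],[0,-0.02,0.24,0,0],[0,-0.02,0.24,0,0]],
  ],
)

```text
clock: 11.42
tool_pos: [566.5, -160.1, 185.5]
eef_rot: [[0.992, -0.13, 0.0], [-0.13, -0.992, 0.001], [0.0, -0.001, -1.0]]
wrist_force: [0.9, 4.7, -3.0]
gripper_width: 17.4
finger_force: 40.0
```

Emit:
play_rows(
  commands=[
    [[0,0,0.04,0,0],[0,0,0.08,0,0],[0,0,0.1,0,0]],
  ],
)

```text
clock: 11.67
tool_pos: [566.6, -160.2, 183.6]
eef_rot: [[0.992, -0.13, 0.0], [-0.13, -0.992, 0.001], [0.0, -0.001, -1.0]]
wrist_force: [0.1, 5.8, 0.5]
gripper_width: 18.0
finger_force: 40.0
```

Emit:
play_rows(
  commands=[
    [[0,0,0.03,0,0],[0,0,0.06,0,0]],
  ],
)

```text
clock: 11.83
tool_pos: [566.7, -160.2, 183.2]
eef_rot: [[0.992, -0.13, 0.001], [-0.13, -0.992, 0.0], [0.001, -0.0, -1.0]]
wrist_force: [-2.9, 6.1, 7.6]
gripper_width: 17.8
finger_force: 40.0
```

Emit:
play_rows(
  commands=[
    [[0,0,0.04,0,0],[0,0,0.06,0,0],[0,0,0.06,0,0]],
  ],
)

```text
clock: 12.08
tool_pos: [566.9, -160.3, 183.2]
eef_rot: [[0.992, -0.13, 0.001], [-0.13, -0.992, 0.0], [0.001, -0.0, -1.0]]
wrist_force: [-4.2, 7.4, 10.3]
gripper_width: 18.0
finger_force: 40.0
```

Emit:
play_rows(
  commands=[
    [[0,0,-0.04,0,0.1],[0,0,-0.04,0,0.25],[0,0,-0.04,0,0.5],[0,0,-0.04,0,0.6],[0,0,-0.04,0,0.6],[0,0,-0.04,0,0.6]],
  ],
)

```text
clock: 12.58
tool_pos: [566.5, -161.0, 181.5]
eef_rot: [[0.991, -0.13, 0.0], [-0.13, -0.991, -0.001], [0.0, 0.001, -1.0]]
wrist_force: [-0.7, 0.3, -0.4]
gripper_width: 46.9
finger_force: 0.0
```

Emit:
play_rows(
  commands=[
    [[0,0,-0.4,0,0.6],[0,0,-1,0,0.6],[0,0,-2,0,0.6],[0,0,-3,0,0.6],[0,0,-4,0,0.6],[0,0,-5,0,0.6],[0,0,-5,0,0.6],[0,0,-5,0,0.6]],
  ],
)

```text
clock: 13.25
tool_pos: [567.1, -160.9, 308.7]
eef_rot: [[0.992, -0.13, 0.004], [-0.13, -0.992, -0.002], [0.004, 0.002, -1.0]]
wrist_force: [-0.3, -0.0, -1.7]
gripper_width: 56.7
finger_force: 0.0
```

```bash
python3 - <<'E'
from h import *
np.set_printoptions(precision=1,suppress=True)
p,K,R,t=cam("wrist");save(p,"w3.png");a=cv2.imread("pics/w3.png")
print(robot.observe()["tool_pos"],robot.observe()["wrist_force"])
c=np.array([565.2,-161,0]);th=np.radians(-7.5);ux=np.array([np.cos(th),np.sin(th),0]);uy=np.array([-ux[1],ux[0],0])
for dz,col in ((0,(0,0,255)),(12,(0,255,0))):
    q=[]
    for x,y,z in [(32,9,140),(32,-9,140),(-32,-9,140),(-32,9,140),(73,0,71),(-73,0,71)]:
        v=proj(K,R,t,c+ux*x+uy*y+[0,0,76+z+dz]);q.append(v);cv2.drawMarker(a,tuple(int(round(i)) for i in v),col,0,9,1)
p,K,R,t=cam("scene");save(p,"s3.png");b=cv2.imread("pics/s3.png")
for dz,col in ((0,(0,0,255)),(12,(0,255,0))):
    for x,y,z in [(32,0,140),(-32,0,140),(73,0,71),(-73,0,71)]:
        v=proj(K,R,t,c+ux*x+uy*y+[0,0,76+z+dz]);cv2.circle(b,tuple(int(round(i)) for i in v),1,col,-1)
b=cv2.resize(b[130:260,180:310],(400,400),interpolation=2)
cv2.imwrite("pics/f3.png",np.hstack([a[0:400,140:540],b]))
E
```

```text
[ 566.3 -160.4  306.5] [-0.7 -0.3 -0. ]
```

View pics/f3.png

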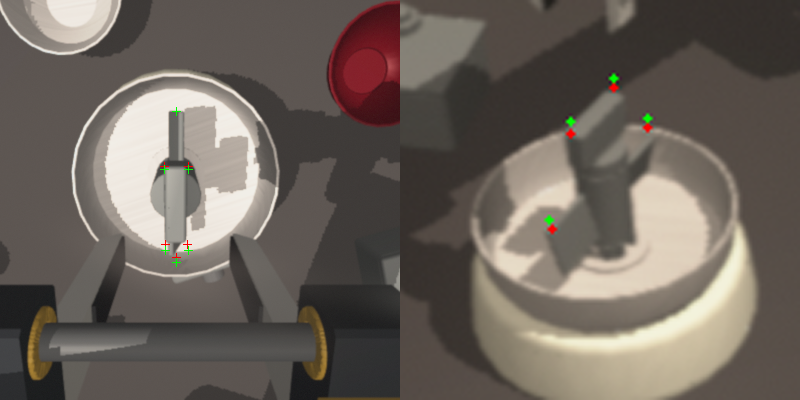

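The paddle sits at the home markers (red), about 12 mm below where it would stand on the ribs (green). It is upright, and the gripper is clear above it. When I gripped it standing on the worktop the TCP was at 107.3 mm. It stopped firmly at 183.2 mm, which puts its underside at about 75.9 mm, the seat's height.

```bash
python3 -c "
from plant import robot
print(robot.job_done())"
```

```text
the job is handed in; nothing more can be done
None
```

The paddle is on the spigot, upright, with its notches over the ribs and its underside measured at about 75.9 mm (seat at 76 mm). I let go and handed the job in at about 13.5 s; no verdict came back.

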